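# Switch on the hob ring under the saucepan

## Robot

A 7-joint arm with a two-finger parallel gripper is mounted at the origin on the work surface. World frame = base frame: x ahead of the robot, y to its left, z up, the work surface at z = 0. Lengths are in m, angles in rad, forces in N, time in s.
With the tool pointing down it reaches from about 0.425 to 0.875 m from the base axis. Payload 8.4 kg.
Tool frame: the origin (TCP) lies midway between the tips of the shut fingers; the grasp point (between the pads) lies 19 mm behind it (grip_depth is the distance from the TCP to the grasp point, in m); z points along the fingers, y is the line along which they close (so a half turn about z gives the same grasp; the last joint's range is limited). The gripper opens to 85 mm and grips with 20 to 120 N. Pads are 22 mm wide; open, the fingers measure 114 mm over their backs; the gripper's body (76 mm by 85 mm) begins 54 mm behind the grasp point. The pads swing forward as they close: fully open they stand 13 mm farther back than shut.
Start: joints at [1.186, 0.333, 0.04, 1.465, -0.013, 1.343, -0.059], TCP at [0.183, -0.624, 0.205] pointing down, gripper open.
Joint ranges: [-2.58, 2.58], [-0.38, 2.09], [-1.3, 1.39], [0.25, 2.4], [-1.5, 4.64], [0.08, 2.09], [-2.65, 2.65]. Speed limits (rad/s): [2.22, 2.22, 2.79, 2.79, 3.14, 3.14, 3.14].

## Interface

Orientations are given as [roll, pitch, yaw] about the fixed x, y, z axes, in that order (R = Rz(yaw) Ry(pitch) Rx(roll)).
In Python, from plant import * gives the robot as it stands.
- The arm moves only by the tool servo_tool, never from a script. Its argument "motion" is a list of rows, each a list of 7 numbers: the finger opening in m, from 0 to 0.0854, then the shift along the tool's x, y, z in m, then the turn, a rotation vector about the tool's x, y, z in degrees. In form: [[gripper, x, y, z, ax, ay, az], ...]. A call has 1 to 20 rows; each row is the pose to reach, as a shift and turn from the pose commanded when the call began, along the tool's axes at that moment; what a row does not reach only later rows make up. A row lasts 1/8 s, in which the tool goes at most 62.5 mm and 10.7 degrees, less where a joint would pass 70% of its speed; a pose out of reach is approached as far as the arm can. A call with a gripper value outside its range is refused whole. The fingers move at their own pace and stop on an object; "squeeze" is the grip in N (left out, the last holds). Time passes only in rows, so rows that repeat a pose let the fingers close. It gives the time, the measured TCP pose, the force, the opening and the grip force at its end, in the units of the state.
- get_state(): the state, without advancing time (a new reading comes with each control period).
- grab_frame(name): name is "scene" or "top" or "wrist"; returns the picture (480x640x3 uint8, blue, green, red); there is no depth.
- camera_params(name): a dict with "vfov" (degrees; the focal length in pixels is half the picture's height over the tangent of half this angle, whatever the lens; pixels are square), "cx", "cy" (the principal point, pixels), "distortion" ([k1, k2, p1, p2, k3] as OpenCV has them; the pictures are not rectified), "origin" and "rotation" of the camera in the world; the wrist camera has in their place "hand_eye" (4x4, takes a point from camera to tool coordinates, whose origin is the TCP and whose axes are the flange's). Camera axes: x right, y up, looking along -z (the intrinsics and any distortion apply to the point x, -y, -z); pixel columns grow to the right and rows downward; lengths in m; the calibration is good to about 2 mm. A picture is of the moment at which its call begins: read the wrist's pose just before it. camera_params takes no time and is no camera call.
- close_job(): hands the job in; it is judged then, once.
The state is a dict: "time": time; "q": joint angles; "dq": joint speeds; "joint_torque": joint torques, N m; "tcp_pos": TCP position; "ee_rot": TCP orientation; "ft_force": force on the tool from outside, world axes, zero at the start; "ft_torque": the same for the moment, N m; "opening": opening from 0.0 (shut) to 1.0 (fully open); "grasp_force": force on a finger pad.
Only numpy, scipy, OpenCV 4.12 (cv2) and the standard library are available. Lean on these libraries where they do the work, as an engineer would, in place of code of your own. Each camera call takes 0.05 s, during which the arm holds its last target. There are 200 camera calls.

## Task

Heat the saucepan on the two-ring hob: first press down the raised half of the rocker switch at the left end of the hob's front strip, then push in the round key directly in front of the ring on which the deep saucepan stands (not the one in front of the frying pan), and last push in the long bar key in the middle of the strip. Press each all the way down, in that order; do not press the other round key, and leave the pans and everything else standing where they are.

Things in the scene. Friction and masses are not known exactly. Their poses are not given: they have to be found in the camera images.
- hob: Fixed steel hob, 340 (x) x 580 (y) x 60 mm high. Origin: centre of underside, on the counter; +y is its left seen from the robot. Flat top at z = 60 mm: metal control strip in front (x -170 to -100 mm), black glass behind. Black controls on the line x = -135 mm: rocker at y = +230, round keys at +145 and -145, bar key at 0, fixed dial (unused, 40 mm wide, 16 tall) at -235
- ring_left (a point): Centre of the left ring (y = +145 mm, x = +50 mm in the hob's frame), on the glass; rings are 184 mm across
- ring_right (a point): Centre of the right ring (y = -145 mm, x = +50 mm in the hob's frame), on the glass
- rocker (a joint): V-shaped rocker switch, 52 (hob y) x 26 mm, pivot mid-length at hob y = +230, z = 68 mm. 0 = off (start): inner half level, outer (+y) half slopes up at 0.3 rad, its end 16 mm above the strip. 0.3 = on: outer half level, top 8 mm above the strip. Press the outer half straight down (about 3 N); it stays where left. On beyond 0.24
- rocker_press (a point): On the top face of the rocker's raised outer half, 16 mm along it from the pivot (15 mm outward in hob y), 13 mm above the strip when off, 8 mm when on: press down here or a few mm further out. Moves and tilts with the rocker
- key_left (a joint): Round friction-held push key: 0 = standing out as at the start, 0.007 = fully in; about 3 N moves it, it has no spring and stays as deep as it was pushed; it counts as in beyond 0.0055
- key_left_top (a point): Centre of the top of the left round key (28 mm across, in front of the left ring); 12 mm above the strip when out, 5 mm when in
- key_right (a joint): Round friction-held push key: 0 = standing out as at the start, 0.007 = fully in; about 3 N moves it, it has no spring and stays as deep as it was pushed; it counts as in beyond 0.0055
- key_right_top (a point): Centre of the top of the right round key (28 mm across, in front of the right ring); 12 mm above the strip when out, 5 mm when in
- bar (a joint): Long bar-shaped friction-held push key: 0 = standing out as at the start, 0.007 = fully in; about 3 N moves it, it has no spring and stays as deep as it was pushed; it counts as in beyond 0.0055
- bar_top (a point): Centre of the top of the bar key, 24 (hob x) x 80 mm (hob y); 12 mm above the strip when out, 5 mm when in
- saucepan: Loose open steel saucepan, deep: 160 mm across, 85 mm high, 0.6 to 1.1 kg, black handle 135 mm long along its +x, pointing away from the robot. Origin: centre of its underside. Stands on one of the two rings
- frying_pan: Loose steel frying pan, shallow: 184 mm across the rim, 40 mm high, black handle 130 mm long along its +x, pointing away from the robot. Origin: centre of its underside. Stands on the other ring
- spice_jar: Loose jar, 38 mm across, 85 mm high, on the glass between the pans; origin: centre of its underside
- mug: Loose white mug, 80 mm across, 90 mm high, on the counter left of the hob; origin: centre of its underside
- salt_shaker: Loose steel shaker, 38 mm across, 68 mm high, on the counter right of the hob; origin: centre of its underside
- wooden_spoon: Loose spoon, 260 mm long, 20 mm high or less, lying on the counter along the front of the hob, to the right; origin: underside, mid-length
Things that resemble listed ones, but are neither listed nor needed, are in the scene too. Leave any red or yellow look-alike of the salt_shaker alone.

How it is judged:
On the way, in this order (a step that is already met when the one before it is completed fails the run):
1. the rocker is switched on (value of joint rocker above 0.24 rad), for 0.1 s.
2. the round key in front of the saucepan's ring is pushed in (((horizontal distance between saucepan and ring_left below 0.06 m and value of joint key_left above 0.0055 m and value of joint key_right below 0.002 m) or (horizontal distance between saucepan and ring_right below 0.06 m and value of joint key_right above 0.0055 m and value of joint key_left below 0.002 m))), for 0.1 s.
3. the bar key is pushed in (value of joint bar above 0.0055 m), for 0.1 s.
At the end, for the whole second after the job is handed in: The rocker is on (beyond 0.24 of 0.3 rad), the round key in front of the saucepan's ring and the bar key are in (beyond 5.5 of 7 mm), the other round key is out (less than 2 mm in), and both pans, the jar, mug, shaker and spoon are at rest, upright and within 20 mm of where they started (value of joint rocker above 0.24 rad and ((horizontal distance between saucepan and ring_left below 0.06 m and value of joint key_left above 0.0055 m and value of joint key_right below 0.002 m) or (horizontal distance between saucepan and ring_right below 0.06 m and value of joint key_right above 0.0055 m and value of joint key_left below 0.002 m)) and value of joint bar above 0.0055 m and distance of each of saucepan, frying_pan, spice_jar, mug, salt_shaker, wooden_spoon from where it was at the start of the episode below 0.02 m and angle between each of saucepan, frying_pan, spice_jar, mug, salt_shaker's own z axis and vertical below 0.1 rad and linear speed of each of saucepan, frying_pan, spice_jar, mug, salt_shaker, wooden_spoon below 0.02 m/s); the robot touches nothing.
It fails at once if the round key of the frying pan's ring is pressed (beyond 3 mm) ((horizontal distance between saucepan and ring_left below 0.06 m and value of joint key_right above 0.003 m) or (horizontal distance between saucepan and ring_right below 0.06 m and value of joint key_left above 0.003 m)).
It fails at once if a pan or another loose thing is lifted, carried or knocked (moved more than 20 mm) (distance of any of saucepan, frying_pan, spice_jar, mug, salt_shaker, wooden_spoon from where it was at the start of the episode above 0.02 m).
It also fails if it takes over 42 s, if anything falls off the work surface, if the arm or the gripper's body presses on something with over 40 N, if the wrist force passes 120 N, or if a joint passes its speed limit or range.

## Working session

There is one attempt and no reset: what is moved stays moved. The work goes in short steps, Python scripts to look and compute and a tool call to move; the robot and the scene stay as the last step left them, time stands still between calls to the robot, and variables do not carry over. Pictures are saved under pics/ and viewed, at most 10 in all, crops included, and the job is handed in when it is done.

Besides the shell and the picture viewer there is one more tool, called after "Request:" as name([rows], argument=value, ...), one row to a line, values as JSON. servo_tool: Moves the arm, as the interface text tells. Its arguments: {"type":"object","properties":{"motion":{"type":"array","items":{"type":"array","items":{"type":"number"}}},"squeeze":{"type":"number"}},"required":["motion"]}

```bash
mkdir -p pics; python3 - <<'E'
from plant import *
import cv2
for n in("scene","top"):
    cv2.imwrite(f"pics/{n}0.png",grab_frame(n)); print(n,camera_params(n))
s=get_state();print({k:s[k] for k in("time","tcp_pos","ee_rot","ft_force","opening")})
print(camera_params("wrist"))
E
```

```text
scene {'vfov': 49.992934933795866, 'cx': 318.03064283608995, 'cy': 230.83404461881602, 'distortion': array([-0.08082943,  0.        ,  0.        ,  0.        ,  0.        ]), 'origin': array([ 0.94932362, -0.45489206,  1.04163393]), 'rotation': array([0.57694825, 0.00071288, 0.61233548])}
top {'vfov': 53.9756573634754, 'cx': 311.2489739410365, 'cy': 240.31594556026627, 'distortion': array([-0.07211201,  0.        ,  0.        ,  0.        ,  0.        ]), 'origin': array([0.4355173 , 0.04145224, 1.04571639]), 'rotation': array([ 0.16831417,  0.00969876, -1.58915753])}
{'time': 0.1, 'tcp_pos': array([ 0.18309502, -0.6232042 ,  0.20451191]), 'ee_rot': array([-3.14012772e+00,  8.52039470e-05,  2.85787982e-01]), 'ft_force': array([ 0.20099911, -0.28468756,  0.29050243]), 'opening': 0.9987690536277474}
{'vfov': 58.77936388038968, 'cx': 327.3362299702898, 'cy': 237.33552500138933, 'distortion': array([-0.09440521,  0.        ,  0.        ,  0.        ,  0.        ]), 'hand_eye': array([[-3.00883402e-04,  9.46702056e-01,  3.22110425e-01,
         8.45630268e-02],
       [ 9.99999812e-01,  1.12852079e-04,  6.02420893e-04,
         1.01037267e-03],
       [ 5.33962267e-04,  3.22110546e-01, -9.46701912e-01,
        -1.68574855e-01],
       [ 0.00000000e+00,  0.00000000e+00,  0.00000000e+00,
         1.00000000e+00]])}
```

View pics/top0.png

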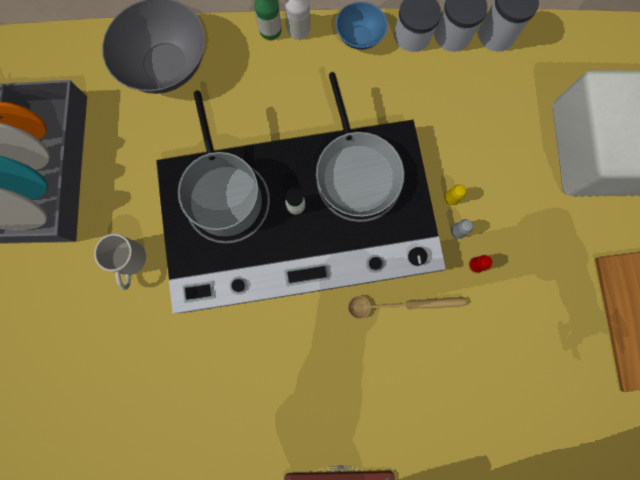

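View pics/scene0.png

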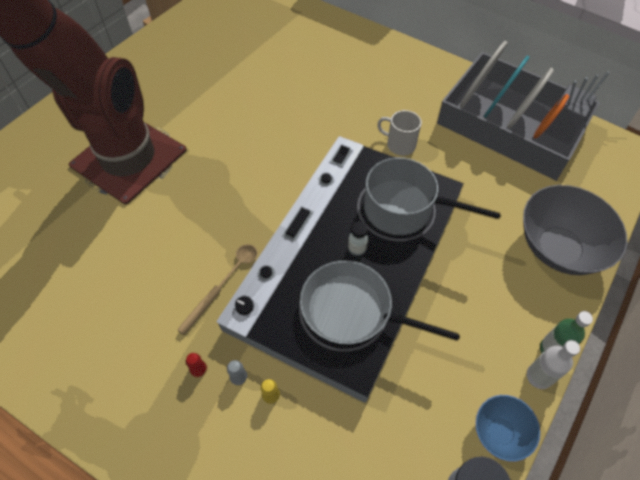

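The left pan, with its rim at about (220,190) in the top view and about 82 px wide, looks like the saucepan. The right pan at (360,175), about 88 px wide, looks like the frying pan. Next I'll measure the strip and the controls, and confirm the pans in a crop.

```bash
cat > h.py <<'E'
from plant import *
import cv2, numpy as np
from scipy.spatial.transform import Rotation as R
def cam(n, st=None):
    p=camera_params(n); f=240/np.tan(np.radians(p["vfov"]/2))
    K=np.array([[f,0,p["cx"]],[0,f,p["cy"]],[0,0,1]])
    if n=="wrist":
        T=np.eye(4);T[:3,:3]=R.from_euler("xyz",st["ee_rot"]).as_matrix();T[:3,3]=st["tcp_pos"]
        T=T@p["hand_eye"]; return K,p["distortion"],T[:3,:3],T[:3,3]
    return K,p["distortion"],R.from_euler("xyz",p["rotation"]).as_matrix(),p["origin"]
def onplane(c,uv,z):
    K,D,M,o=c
    u=cv2.undistortPoints(np.array(uv,float).reshape(-1,1,2),K,D)[:,0]
    d=np.c_[u[:,0],-u[:,1],-np.ones(len(u))]@M.T
    return o+d*((z-o[2])/d[:,2])[:,None]
def strip(im,c,seed):
    "strip corners (z=.06) and dark blobs in it"
    hsv=cv2.cvtColor(im,cv2.COLOR_BGR2HSV)
    m=((hsv[...,1]<60)&(hsv[...,2]>120)).astype(np.uint8)
    n,l,s,_=cv2.connectedComponentsWithStats(m,connectivity=4)
    k=l[seed[1],seed[0]]; m=(l==k).astype(np.uint8)
    cnt=max(cv2.findContours(m,cv2.RETR_EXTERNAL,cv2.CHAIN_APPROX_NONE)[0],key=cv2.contourArea)
    rect=cv2.boxPoints(cv2.minAreaRect(cnt))
    hull=np.zeros_like(m);cv2.fillConvexPoly(hull,cv2.convexHull(cnt),1)
    dark=((hsv[...,2]<80)&(cv2.erode(hull,np.ones((5,5)))>0)).astype(np.uint8)
    n,l,s,ce=cv2.connectedComponentsWithStats(dark)
    return cnt,rect,[(ce[i],s[i]) for i in range(1,n) if s[i,4]>50]
E
python3 - <<'E'
from h import *
for n,seed in(("top",(270,280)),("scene",(315,200))):
    im=cv2.imread(f"pics/{n}0.png");c=cam(n)
    cnt,rect,b=strip(im,c,seed)
    print(n,im[seed[1],seed[0]],cv2.contourArea(cnt))
    q=cv2.approxPolyDP(cv2.convexHull(cnt),8,True)[:,0]
    print("quad",q.tolist(),onplane(c,q,.06).round(3).tolist())
    for ce,s in b: print(ce.round(1),s[2:5],onplane(c,[ce],.070)[0].round(4))
a=cv2.imread("pics/top0.png")[80:320,150:450];b=cv2.imread("pics/scene0.png")[130:370,200:500]
cv2.imwrite("pics/crop.png",cv2.resize(np.hstack([a,b]),(800,320)))
E
```

```text
top [177 172 169] 8978.5
quad [[439, 238], [444, 269], [172, 312], [172, 279]] [[0.603, -0.224, 0.06], [0.536, -0.231, 0.06], [0.457, 0.342, 0.06], [0.526, 0.344, 0.06]]
[417.4 255.7] [ 20  19 257] [ 0.5644 -0.1735  0.07  ]
[375.5 263. ] [ 14  13 146] [ 0.5508 -0.085   0.07  ]
[306.9 273.9] [ 40  17 445] [0.531  0.0581 0.07  ]
[237.9 285. ] [ 14  13 142] [0.5105 0.2017 0.07  ]
[197.5 291.5] [ 26  16 309] [0.4984 0.2862 0.07  ]
scene [209 200 196] 6568.5
quad [[363, 145], [246, 335], [218, 323], [336, 139]] [[0.525, 0.348, 0.06], [0.607, -0.221, 0.06], [0.543, -0.235, 0.06], [0.457, 0.326, 0.06]]
[340.9 154.5] [ 15  18 153] [0.5014 0.2812 0.07  ]
[325.6 178.7] [10 10 81] [0.5139 0.1955 0.07  ]
[297.1 223.1] [ 24  31 312] [0.5342 0.052  0.07  ]
[265.4 272.4] [ 12  13 125] [ 0.5541 -0.0895  0.07  ]
[244.2 305.9] [ 18  19 233] [ 0.5669 -0.1766  0.07  ]
```

View pics/crop.png

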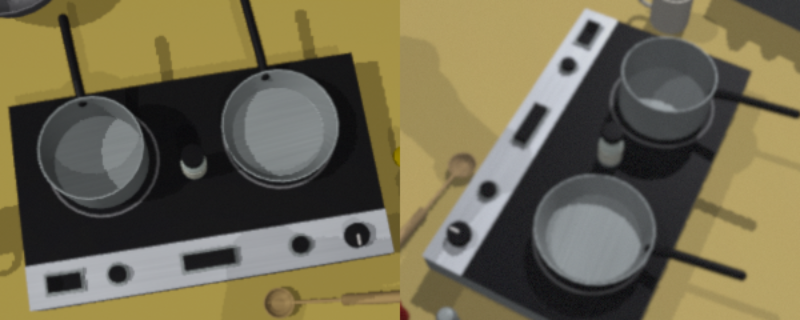

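The crop confirms it. The left pan has tall walls, a small floor and an 82 px rim (160 mm at z=0.145 should be about 84 px), so it's the deep saucepan. The right pan has a wide floor and an 88 px rim (184 mm at z=0.10 should be about 91 px), so it's the frying pan. The key to press is therefore key_left, at about (0.512, 0.198). The hob's yaw is about 0.141, and the two round keys measure 288 mm apart against 290 given.

I'll move to a hover and look from close by.

Request:
servo_tool([
  [0,0.05,-0.035,-0.045,0,0,-8],
  [0,0.1,-0.07,-0.045,0,0,-14],
  [0,0.145,-0.105,-0.045,0,0,-20],
  [0,0.19,-0.14,-0.045,0,0,-26],
  [0,0.24,-0.175,-0.045,0,0,-32],
  [0,0.285,-0.21,-0.045,0,0,-38],
  [0,0.335,-0.245,-0.045,0,0,-42],
  [0,0.38,-0.277,-0.045,0,0,-46],
  [0,0.38,-0.277,-0.045,0,0,-46],
  [0,0.4,-0.335,-0.045,0,0,-51],
  [0,0.423,-0.39,-0.045,0,0,-56],
  [0,0.447,-0.45,-0.045,0,0,-61],
  [0,0.47,-0.51,-0.045,0,0,-67],
  [0,0.495,-0.57,-0.045,0,0,-72],
  [0,0.52,-0.625,-0.045,0,0,-77],
  [0,0.545,-0.678,-0.045,0,0,-81.7],
  [0,0.545,-0.678,-0.045,0,0,-81.7],
  [0,0.545,-0.678,-0.045,0,0,-81.7],
  [0,0.545,-0.678,-0.045,0,0,-81.7],
])

```text
time: 2.48
tcp_pos: [0.5154, 0.1783, 0.2502]
ee_rot: [-3.141, 0.001, 1.708]
ft_force: [0.5, -0.5, 0.2]
opening: 0.001
grasp_force: 0.0
```

```bash
python3 - <<'E'
from h import *
s=get_state(); im=grab_frame("wrist"); cv2.imwrite("pics/w1.png",im)
print(s["time"],s["tcp_pos"],s["ee_rot"],s["opening"])
c=cam("wrist",s)
K,D,M,o=c
g=cv2.cvtColor(im,cv2.COLOR_BGR2HSV)
# dark blobs with centroids projected on z=.07 
m=(g[...,2]<70).astype(np.uint8)
n,l,st,ce=cv2.connectedComponentsWithStats(m)
for i in range(1,n):
    if 200<st[i,4]<20000: print(ce[i].round(1),st[i],onplane(c,[ce[i]],.070)[0].round(4))
E
```

```text
2.475 [0.51540608 0.17832292 0.25016142] [-3.14132536e+00  9.40021962e-04  1.70821718e+00] 0.0010336585858942184
[474.6 155.3] [ 439   59  134  201 3300] [0.6323 0.2297 0.07  ]
[606.   69.4] [571  65  68  12 309] [0.7251 0.3149 0.07  ]
[630.1 164. ] [ 614  124   26   77 1296] [0.7717 0.2443 0.07  ]
[298.3 323.9] [288 317  20  14 240] [0.5068 0.0542 0.07  ]
[617.9 441.6] [595 433  45  18 661] [ 0.8834 -0.0559  0.07  ]
```

View pics/w1.png

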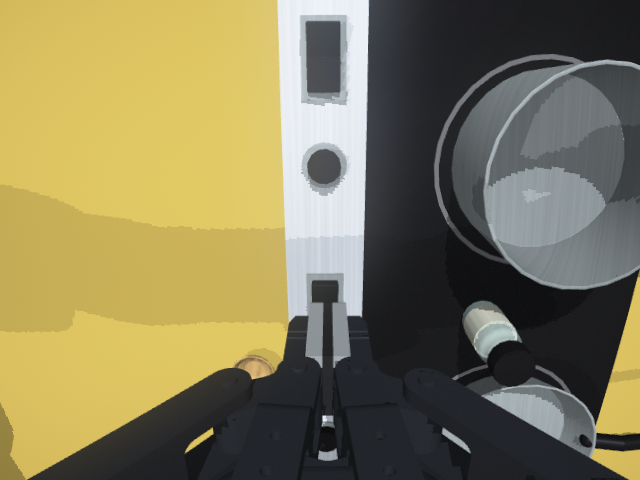

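The wrist picture shows the rocker at u 306-341, v 21-96, the left round key at (324,167), the bar's near end at v≈281, and the saucepan on the ring beside this key at right. I'll convert these.

```bash
python3 - <<'E'
from h import *
s=get_state(); c=cam("wrist",s); im=cv2.imread("pics/w1.png")
g=cv2.cvtColor(im,cv2.COLOR_BGR2GRAY); m=(g<110).astype(np.uint8); m[:,:285]=0; m[:,360:]=0
n,l,st,ce=cv2.connectedComponentsWithStats(m)
y=R.from_euler("z",s["ee_rot"][2]).as_matrix()
for i in range(1,n):
    if st[i,4]>300 and st[i,1]<270: print(ce[i].round(1),st[i],onplane(c,[ce[i]],.072)[0].round(4))
p=onplane(c,[(324,21),(324,96),(325,281)],.068); print("rocker ends, bar end",p.round(4))
q=onplane(c,[(278,0),(369,0),(290,310),(363,310)],.06); print("strip edges",q.round(4), "yaw",np.arctan2(*(q[0]-q[2])[:2]),np.arctan2(*(q[1]-q[3])[:2]))
kl=onplane(c,[(324,167)],.072)[0]
d=np.array([-np.sin(.141),np.cos(.141)])
for nm,t in(("rocker17",102),("key",0),("bar",-145)):
    w=kl[:2]+d*t/1000; e=np.r_[w-s["tcp_pos"][:2],0]
    M=R.from_euler("xyz",s["ee_rot"]).as_matrix()
    print(nm,w.round(4),"tool shift",(M.T@e).round(4))
E
```

```text
[322.9  56.2] [ 306   21   35   72 2390] [0.4986 0.2874 0.072 ]
[323.8 166.5] [308 149  33  35 920] [0.5107 0.2034 0.072 ]
rocker ends, bar end [[0.4959 0.3132 0.068 ]
 [0.5034 0.2583 0.068 ]
 [0.5258 0.1004 0.068 ]]
strip edges [[0.4586 0.325  0.06  ]
 [0.5279 0.3345 0.06  ]
 [0.4974 0.0623 0.06  ]
 [0.566  0.0718 0.06  ]] yaw -0.1468789075816484 -0.1441453194362688
rocker17 [0.4966 0.304 ] tool shift [ 1.268e-01 -1.400e-03 -1.000e-04]
key [0.511 0.203] tool shift [ 0.0248 -0.001  -0.    ]
bar [0.5313 0.0594] tool shift [-1.202e-01 -5.000e-04  1.000e-04]
```

Everything agrees: the rocker is centred 84 mm from the key (85 given), and the bar's end falls where expected. Next is the rocker press.

Request:
servo_tool([
  [0,0.06,-0.001,0.0,0,0,0],
  [0,0.12,-0.001,0.02,0,0,0],
  [0,0.128,-0.001,0.08,0,0,0],
  [0,0.128,-0.001,0.13,0,0,0],
  [0,0.128,-0.001,0.16,0,0,0],
  [0,0.128,-0.001,0.166,0,0,0],
  [0,0.128,-0.001,0.17,0,0,0],
  [0,0.128,-0.001,0.173,0,0,0],
  [0,0.128,-0.001,0.176,0,0,0],
  [0,0.128,-0.001,0.179,0,0,0],
  [0,0.128,-0.001,0.181,0,0,0],
  [0,0.128,-0.001,0.182,0,0,0],
  [0,0.128,-0.001,0.182,0,0,0],
])

```text
time: 4.15
tcp_pos: [0.496, 0.3071, 0.0683]
ee_rot: [-3.142, -0.0, 1.712]
ft_force: [0.3, -0.7, -1.0]
opening: 0.001
grasp_force: 0.0
```

Request:
servo_tool([
  [0,0,0,0.001,0,0,0],
  [0,0,0,0.001,0,0,0],
])

```text
time: 4.4
tcp_pos: [0.496, 0.3071, 0.0673]
ee_rot: [-3.141, -0.0, 1.712]
ft_force: [0.1, 0.2, -0.0]
opening: -0.002
grasp_force: 0.0
```

Request:
servo_tool([
  [0,0,0,0.001,0,0,0],
  [0,0,0,0.002,0,0,0],
  [0,0,0,0.002,0,0,0],
])

```text
time: 4.78
tcp_pos: [0.496, 0.307, 0.0652]
ee_rot: [-3.141, 0.0, 1.712]
ft_force: [-0.2, 0.4, -1.0]
opening: 0.002
grasp_force: 0.0
```

```bash
python3 - <<'E'
from h import *
s=get_state(); im=grab_frame("wrist"); t=grab_frame("scene")
print(s["tcp_pos"],s["ft_force"])
cv2.imwrite("pics/w2.png",np.hstack([cv2.resize(im[150:450,180:500],(400,375)),cv2.resize(t[110:230,270:398],(400,375))]))
E
```

```text
[0.49598282 0.3070464  0.06522314] [-0.22067134  0.35095885 -0.98949848]
```

View pics/w2.png

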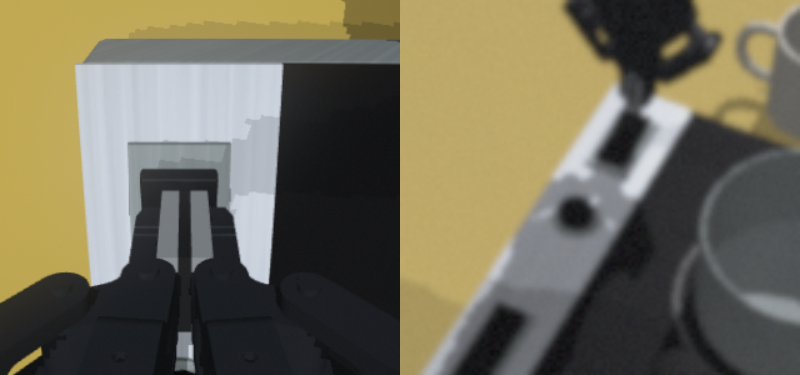

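The fingers are over the outer end of the rocker, whose far edge is at about (180,172) in the left crop. There's no contact force yet, so I'll go on in small steps.

Request:
servo_tool([
  [0,0,0,0.001,0,0,0],
  [0,0,0,0.002,0,0,0],
  [0,0,0,0.002,0,0,0],
])

```text
time: 5.25
tcp_pos: [0.496, 0.3071, 0.0632]
ee_rot: [-3.141, -0.0, 1.712]
ft_force: [1.3, 0.2, 0.6]
opening: 0.002
grasp_force: 0.0
```

Request:
servo_tool([
  [0,0,0,0.001,0,0,0],
  [0,0,0,0.002,0,0,0],
])

```text
time: 5.5
tcp_pos: [0.4961, 0.3071, 0.0613]
ee_rot: [3.142, -0.0, 1.712]
ft_force: [-0.2, 0.8, 0.2]
opening: -0.004
grasp_force: 0.0
```

Still no force at 1 mm above the strip. I'll retract and look.

Request:
servo_tool([
  [0,0,0,-0.04,0,0,0],
  [0,-0.05,0,-0.08,0,0,0],
  [0,-0.103,0,-0.1,0,0,0],
  [0,-0.103,0,-0.1,0,0,0],
])

```text
time: 6.0
tcp_pos: [0.513, 0.2002, 0.1629]
ee_rot: [3.139, 0.002, 1.704]
ft_force: [0.1, 0.0, -0.0]
opening: 0.004
grasp_force: 0.0
```

```bash
python3 - <<'E'
from h import *
s=get_state(); im=grab_frame("wrist"); print(s["tcp_pos"],s["ee_rot"]); cv2.imwrite("pics/w3.png",im)
E
```

```text
[0.51302082 0.2002285  0.16290361] [3.13858345e+00 2.22589615e-03 1.70414965e+00]
```

View pics/w3.png

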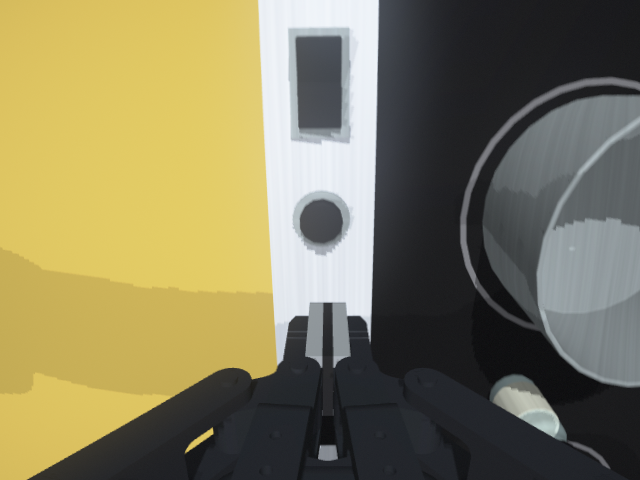

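```bash
python3 - <<'E'
from h import *
H=camera_params("wrist")["hand_eye"]
K,D,_,_=cam("top")[0],0,0,0
K,D=cam("wrist",get_state())[:2]
def proj(P): # tool pts
    q=(np.c_[P,np.ones(len(P))]@np.linalg.inv(H).T)[:,:3]*[1,-1,-1]
    return cv2.projectPoints(q,np.zeros(3),np.zeros(3),K,D)[0][:,0]
print("tcp px, x+-11",proj(np.array([[0,0,0],[.011,0,0],[-.011,0,0],[.011,.014,0],[0,0,-.01],[.011,0,-.01]],float)).round(0).tolist())
for f,x0,x1 in(("w1",285,360),("w3",280,362)):
    g=cv2.cvtColor(cv2.imread(f"pics/{f}.png"),cv2.COLOR_BGR2GRAY); m=(g<110); 
    n,l,st,ce=cv2.connectedComponentsWithStats((m*np.r_[[np.arange(640)>x0]]*np.r_[[np.arange(640)<x1]]).astype(np.uint8))
    for i in range(1,n):
        if st[i,4]>600 and st[i,1]<200:
            print(f,st[i],[(v,int((l[v]==i).sum())) for v in range(st[i,1],st[i,1]+st[i,3],8)])
E
```

```text
tcp px, x+-11 [[324.0, 291.0], [324.0, 268.0], [324.0, 314.0], [356.0, 268.0], [323.0, 302.0], [323.0, 278.0]]
w1 [ 306   21   35   72 2390] [(21, 32), (29, 34), (37, 34), (45, 33), (53, 33), (61, 33), (69, 33), (77, 33), (85, 33)]
w1 [308 149  33  35 920] [(149, 3), (157, 28), (165, 33), (173, 32), (181, 19)]
w3 [ 296   37   46   92 3988] [(37, 43), (45, 45), (53, 44), (61, 44), (69, 44), (77, 44), (85, 43), (93, 44), (101, 44), (109, 43), (117, 43), (125, 42)]
```

The sensor says I'm free of contact, and the visible fingertips project higher than the TCP should, so the real tips seem to end short of the nominal TCP. I'll go back over the rocker and press on until the force shows contact.

Request:
servo_tool([
  [0,0.05,0,0.02,0,0,0],
  [0,0.103,0,0.05,0,0,0],
  [0,0.103,0,0.09,0,0,0],
  [0,0.103,0,0.1,0,0,0],
  [0,0.103,0,0.102,0,0,0],
  [0,0.103,0,0.103,0,0,0],
  [0,0.103,0,0.104,0,0,0],
  [0,0.103,0,0.104,0,0,0],
])

```text
time: 7.05
tcp_pos: [0.4965, 0.307, 0.058]
ee_rot: [3.141, -0.0, 1.711]
ft_force: [-0.0, 0.4, 0.4]
opening: 0.002
grasp_force: 0.0
```

```bash
python3 - <<'E'
from h import *
s=get_state(); im=grab_frame("wrist"); t=grab_frame("scene")
print(s["tcp_pos"],s["ft_force"],s["ft_torque"],s["opening"])
cv2.imwrite("pics/w4.png",np.hstack([cv2.resize(im[230:350,264:392],(400,375)),cv2.resize(t[110:190,300:385],(400,375))]))
E
```

```text
[0.49652874 0.30699828 0.05801276] [-0.04598862  0.37087298  0.44070934] [-0.00788494 -0.03016907 -0.00468023] 0.0022655412965108886
```

View pics/w4.png

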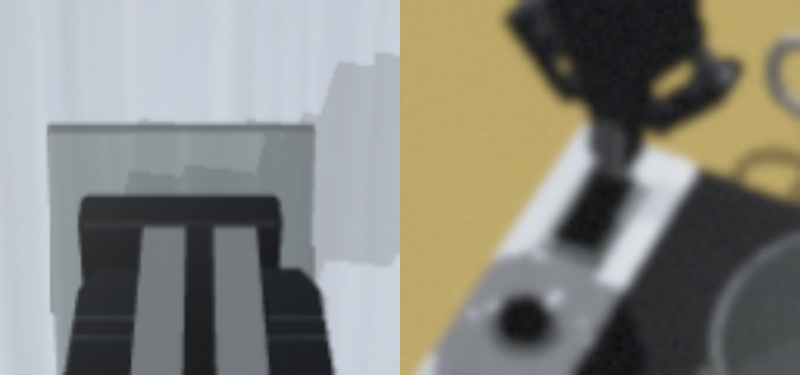

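The TCP now reads below the strip top, yet the tips are still clear of the rocker and their shadow is closing in at crop (190,170). I'll keep going down in small, force-checked steps.

Request:
servo_tool([
  [0,0,0,0.001,0,0,0],
  [0,0,0,0.002,0,0,0],
  [0,0,0,0.003,0,0,0],
  [0,0,0,0.003,0,0,0],
])

```text
time: 7.65
tcp_pos: [0.4959, 0.3071, 0.0542]
ee_rot: [-3.141, -0.0, 1.712]
ft_force: [-0.9, -0.5, 0.3]
opening: -0.002
grasp_force: 0.0
```

Request:
servo_tool([
  [0,0,0,0.001,0,0,0],
  [0,0,0,0.002,0,0,0],
  [0,0,0,0.003,0,0,0],
  [0,0,0,0.003,0,0,0],
])

```text
time: 8.15
tcp_pos: [0.496, 0.3071, 0.0512]
ee_rot: [-3.141, 0.0, 1.712]
ft_force: [0.1, 0.2, -0.8]
opening: 0.001
grasp_force: 0.0
```

Request:
servo_tool([
  [0,0,0,0.001,0,0,0],
  [0,0,0,0.002,0,0,0],
])

```text
time: 8.4
tcp_pos: [0.4961, 0.3072, 0.0494]
ee_rot: [3.141, -0.0, 1.712]
ft_force: [0.1, -0.1, 2.5]
opening: -0.005
grasp_force: 1.1
```

Request:
servo_tool([
  [0,0,0,0.001,0,0,0],
  [0,0,0,0.002,0,0,0],
])

```text
time: 8.65
tcp_pos: [0.496, 0.3076, 0.0475]
ee_rot: [3.141, -0.001, 1.712]
ft_force: [-0.2, 1.9, 2.2]
opening: -0.0
grasp_force: 1.2
```

Contact: about 2.5 N upward, with the tips some 20 mm short of the nominal TCP. I'll press to the stop.

Request:
servo_tool([
  [0,0,0,0.001,0,0,0],
  [0,0,0,0.002,0,0,0],
])

```text
time: 8.9
tcp_pos: [0.4961, 0.3075, 0.0454]
ee_rot: [3.141, -0.001, 1.712]
ft_force: [-0.1, 1.3, 2.6]
opening: -0.001
grasp_force: 1.2
```

Request:
servo_tool([
  [0,0,0,0.001,0,0,0],
  [0,0,0,0.002,0,0,0],
])

```text
time: 9.15
tcp_pos: [0.4961, 0.3071, 0.0433]
ee_rot: [3.142, -0.0, 1.712]
ft_force: [-0.3, 2.1, 2.2]
opening: -0.001
grasp_force: 1.1
```

Request:
servo_tool([
  [0,0,0,0.001,0,0,0],
  [0,0,0,0.001,0,0,0],
])

```text
time: 9.4
tcp_pos: [0.4961, 0.3069, 0.0422]
ee_rot: [-3.141, 0.0, 1.712]
ft_force: [0.2, 1.2, 1.4]
opening: 0.003
grasp_force: 0.8
```

Request:
servo_tool([
  [0,0,0,0.001,0,0,0],
  [0,0,0,0.001,0,0,0],
])

```text
time: 9.65
tcp_pos: [0.4961, 0.3069, 0.042]
ee_rot: [3.141, 0.001, 1.711]
ft_force: [-2.7, -0.8, 10.5]
opening: 0.001
grasp_force: 5.1
```

Request:
servo_tool([
  [0,0,0,0.001,0,0,0],
  [0,0,0,0.001,0,0,0],
])

```text
time: 9.9
tcp_pos: [0.4962, 0.3069, 0.0419]
ee_rot: [3.141, 0.001, 1.711]
ft_force: [-5.5, -3.4, 18.0]
opening: -0.001
grasp_force: 9.5
```

It hit the hard stop: force rose to 18 N at TCP z=0.042, so the rocker is fully on and the tips are at TCP+0.026. Now I'll lift and do the left round key.

Request:
servo_tool([
  [0,0,0,-0.03,0,0,0],
  [0,-0.02,0,-0.05,0,0,0],
  [0,-0.07,0,-0.05,0,0,0],
  [0,-0.104,0,-0.05,0,0,0],
  [0,-0.104,0,-0.03,0,0,0],
  [0,-0.104,0,-0.015,0,0,0],
  [0,-0.104,0,-0.009,0,0,0],
  [0,-0.104,0,-0.006,0,0,0],
  [0,-0.104,0,-0.004,0,0,0],
  [0,-0.104,0,-0.002,0,0,0],
  [0,-0.104,0,-0.001,0,0,0],
  [0,-0.104,0,0,0,0,0],
])

```text
time: 11.4
tcp_pos: [0.511, 0.2045, 0.0406]
ee_rot: [3.141, -0.0, 1.712]
ft_force: [-1.3, 2.6, 2.1]
opening: 0.0
grasp_force: 1.4
```

Request:
servo_tool([
  [0,0,0,0.001,0,0,0],
  [0,0,0,0.002,0,0,0],
])

```text
time: 11.65
tcp_pos: [0.5111, 0.2044, 0.039]
ee_rot: [3.141, -0.0, 1.712]
ft_force: [-4.7, 0.9, 17.6]
opening: -0.0
grasp_force: 8.4
```

Request:
servo_tool([
  [0,0,0,0.001,0,0,0],
  [0,0,0,0.001,0,0,0],
])

```text
time: 11.9
tcp_pos: [0.5111, 0.2044, 0.039]
ee_rot: [3.14, 0.001, 1.712]
ft_force: [-7.4, -1.4, 21.1]
opening: -0.001
grasp_force: 10.3
```

The key bottomed out at TCP z=0.039, as predicted, with 21 N. Now the bar key, 145 mm to the right.

Request:
servo_tool([
  [0,0,0,-0.03,0,0,0],
  [0,-0.04,0,-0.05,0,0,0],
  [0,-0.09,0,-0.05,0,0,0],
  [0,-0.145,0,-0.05,0,0,0],
  [0,-0.145,0,-0.035,0,0,0],
  [0,-0.145,0,-0.02,0,0,0],
  [0,-0.145,0,-0.012,0,0,0],
  [0,-0.145,0,-0.009,0,0,0],
  [0,-0.145,0,-0.006,0,0,0],
  [0,-0.145,0,-0.004,0,0,0],
  [0,-0.145,0,-0.002,0,0,0],
  [0,-0.145,0,-0.001,0,0,0],
  [0,-0.145,0,0,0,0,0],
])

```text
time: 13.52
tcp_pos: [0.5316, 0.061, 0.0389]
ee_rot: [3.141, 0.0, 1.712]
ft_force: [-10.0, 0.0, 27.0]
opening: 0.002
grasp_force: 13.5
```

Request:
servo_tool([
  [0,0,0,0.0005,0,0,0],
  [0,0,0,0.0005,0,0,0],
])

```text
time: 13.78
tcp_pos: [0.5316, 0.061, 0.0389]
ee_rot: [3.141, 0.001, 1.712]
ft_force: [-9.7, 0.7, 25.6]
opening: -0.004
grasp_force: 12.7
```

The bar has bottomed out at 0.0389 too. I'll retreat and check.

Request:
servo_tool([
  [0,0,0,-0.04,0,0,0],
  [0,0,0,-0.1,0,0,0],
  [0,0,0,-0.16,0,0,0],
  [0,0,0,-0.22,0,0,0],
  [0,0,0,-0.24,0,0,0],
  [0,0,0,-0.24,0,0,0],
  [0,0,0,-0.24,0,0,0],
])

```text
time: 14.65
tcp_pos: [0.5305, 0.0601, 0.2754]
ee_rot: [-3.14, 0.0, 1.711]
ft_force: [0.5, 0.0, -0.2]
opening: 0.001
grasp_force: 0.0
```

```bash
python3 - <<'E'
from h import *
s=get_state(); im=grab_frame("wrist"); t=grab_frame("scene")
print(s["time"],s["tcp_pos"],s["ft_force"])
a=cv2.absdiff(t,cv2.imread("pics/scene0.png")).max(2)>40
cv2.imwrite("pics/end.png",np.hstack([cv2.resize(im,(400,300)),cv2.resize(t,(400,300))]))
E
```

```text
14.65 [0.53054155 0.06008396 0.27544958] [ 0.53224298  0.01901358 -0.2379532 ]
```

View pics/end.png

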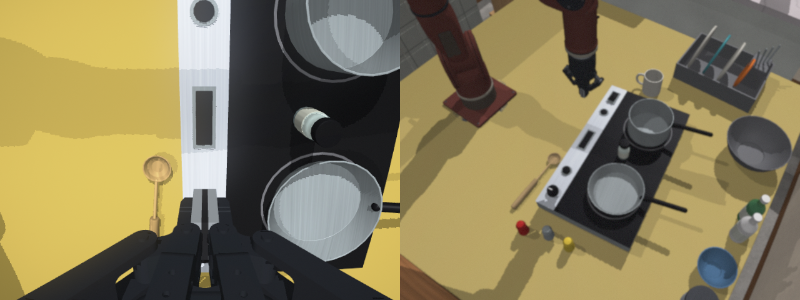

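The final picture shows the arm clear, with the pans, jar, mug, shaker and spoon standing where they were. The bar is at about (204,118) and the left key at (204,12) in the wrist half. I'm handing in.

```bash
python3 -c "
from plant import *
print(close_job())"
```

```text
the job is handed in; nothing more can be done
None
```

I pressed the rocker, then the left round key (in front of the deep saucepan), then the bar key, each to its hard stop, and handed the job in at about 15 s; the final picture shows nothing else moved, but no verdict was returned.

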